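# Photograph the probe thermometer for the tool record

### The arm

A 6-joint arm with a two-finger parallel gripper is mounted at the origin on a cart in front of the work surface, level with it; the furniture and walls round the work are solid. World frame = base frame: x ahead of the robot, y to its left, z up, the work surface at z = 0. Lengths are in m, angles in rad, forces in N, time in s.
With the tool pointing down it reaches from about 0.425 to 0.95 m from the base axis. Payload 3.5 kg.
Tool frame: the origin (TCP) lies between the finger pads; the fingertips stand 19 mm ahead of it and the grasp point (between the pads) is the TCP (ctrl.nose_length is the distance from the TCP to the fingertips, in m); z points along the fingers, y is the line along which they close (so a half turn about z gives the same grasp; the last joint's range is limited). The gripper opens to 85 mm and grips with 20 to 120 N. Pads are 22 mm wide; open, the fingers measure 114 mm over their backs; the gripper's body (76 mm by 85 mm) begins 54 mm behind the grasp point. The pads swing forward as they close: fully open they stand 13 mm farther back than shut.
Start: joints at [1.135, 0.286, 1.577, -0, 1.279, -0.15], TCP at [0.19, 0.648, 0.25] pointing down, gripper open.
Joint ranges: [-2.77, 2.77], [-0.9, 2.22], [0.21, 2.48], [-1.53, 4.67], [0.24, 2.81], [-2.84, 2.84]. Speed limits (rad/s): [2.79, 2.79, 3.14, 3.14, 3.14, 3.14].

### API

Orientations are given as a unit quaternion [x, y, z, w].
In Python, from plant import ctrl gives the robot as it stands.
- The arm moves only by the tool apply_moves, never from a script. Its argument "series" is a list of rows, each a list of 6 numbers: the shift along the world's x, y, z scaled (see below), then the turn, a rotation vector about the world's x, y, z scaled (see below). A call has 1 to 20 rows; each row is the pose to reach, as a shift and turn from the pose commanded when the call began; what a row does not reach only later rows make up. The controller multiplies each number of a shift by 0.8 m and each number of a turn by 45 degrees. A row lasts 1/8 s, in which the tool goes at most 62.5 mm and 10.7 degrees, less where a joint would pass 70% of its speed; a pose out of reach is approached as far as the arm can. A call with a number of a shift or a turn outside -1 to 1 is refused whole. A call with a gripper value outside its range is refused whole. "jaw" is the opening, from 0 (shut) to 1 (fully open), set as the call begins (left out, the last holds). The fingers move at their own pace and stop on an object; "squeeze" is the grip in N (left out, the last holds). Time passes only in rows, so rows that repeat a pose let the fingers close. It gives the time, the measured TCP pose, the force, the opening and the grip force at its end, in the units of the state.
- ctrl.get_state(): the state, without advancing time (a new reading comes with each control period).
- ctrl.read_camera(name): name is "scene" or "top" or "wrist"; returns the picture (420x560x3 uint8, red, green, blue); there is no depth.
- ctrl.get_calibration(name): a dict with "fx", "fy", "cx", "cy" (pixels), "xyz" and "orientation" of the camera in the world; the wrist camera has in their place "hand_eye" (4x4, takes a point from camera to tool coordinates, whose origin is the TCP and whose axes are the flange's). Camera axes: x right, y up, looking along -z (the intrinsics and any distortion apply to the point x, -y, -z); pixel columns grow to the right and rows downward; lengths in m; the calibration is good to about 2 mm. A picture is of the moment at which its call begins: read the wrist's pose just before it. get_calibration takes no time and is no camera call.
- ctrl.sign_off(): hands the job in; it is judged then, once.
Trained networks look in the newest picture that a camera, given by its name, has taken for a name from the list of things; names that differ only in an ending like _2 or _b are one class to them, and where a whole thing is asked for, a point or a joint stands for the part that bears it (a point fixed in the world has none). Each returns a list of dicts, best first, with "p" (0 to 1); they miss things now and then, are a little off and sometimes report something else, mostly with a low value. They report only what shows in the picture. A call takes as long as a camera call.
- ctrl.boxes_of(thing, camera): "xy" ([column, row] as shares, 0 to 1, of the picture: columns of its width, rows of its height, amid what is visible of it).
- ctrl.silhouettes(thing, camera): "pixels" (420x560 bool, what is visible of it) and "xy" ([column, row] as shares, 0 to 1, of the picture: columns of its width, rows of its height, amid what is visible of it).
The state is a dict: "time": time; "qpos": joint angles; "dq": joint speeds; "joint_efforts": joint torques, N m; "eef_pos": TCP position; "tcp_rot": TCP orientation; "contact_force": force on the tool from outside, world axes, zero at the start; "wrist_torque": the same for the moment, N m; "opening": opening from 0.0 (shut) to 1.0 (fully open); "finger_force": force on a finger pad.
Only numpy, scipy, OpenCV 4.12 (cv2) and the standard library are available. Lean on these libraries where they do the work, as an engineer would, in place of code of your own. Each camera call takes 0.05 s, during which the arm holds its last target. There are 200 camera calls.

### The job

Move the long gas lighter from the camera stage into the shallow wooden tray, then lay the folding probe thermometer flat on the stage, lengthwise between the four corner brackets, and let go. Then take its picture: press the camera's shutter button down to its halfway stop, wait there about two seconds while the lens runs out to focus, then press it fully down from there and release it. Do not shift the other things on the table.

Things in the scene. Friction and masses are not known exactly. Their poses are not given: they have to be found in the camera images.
- station: fixed photo station: plywood board 10 mm thick, 200 mm wide and 335 mm long, grey stage, black camera behind it. Origin under the board; x from stage to camera, y along the stage, z up. Camera 44 x 126 mm, centre x +100, top z 86 mm; finder hump (32 x 30 mm, at y -30) to z 96. Lens (53 mm wide, y -10, z 52) faces -x; its front is at x +44 mm, run out +32.
- lens_front (a point): centre of the front face of the bare metal lens barrel, 43 mm wide: at station x +44 mm when in. While the button is at or beyond its halfway stop the barrel runs out slowly by itself, 12 mm in a little over 1 s (focused beyond 9.5 mm, at station x below +34 mm), and stays out; it goes back when the button is let up.
- stage (a point): centre of the stage's top face, 16 mm above the table (axes as the station's). The stage is 130 mm (x) by 196 mm (y); four low L-shaped corner brackets, 5 mm high, stand on it and frame a space of 60 mm (x) by 172 mm (y); brackets leave the middle 140 mm of the long sides open.
- shutter_top (a point): centre of the top face of the shutter button, a round bare metal cap of 24 mm diameter in a ring on top of the camera, on the side away from the finder hump (station x +100, y +40 mm); 105 mm above the table when up; moves down with the button.
- shutter (a joint): first travel of the shutter button, straight down, 0 (up) to 0.007 m (halfway stop); light spring, 1 N at the start to 2.8 N at the stop.
- plunger (a joint): second travel of the button, 0 to 0.007 m beyond the halfway stop (total 14 mm); it starts only when the push exceeds 9 N and takes about 13 N when fully down. The picture is taken past 4 mm of it.
- thermometer: red folding probe thermometer lying flat, probe folded in, rigid; 41 mm (x) by 150 mm (y, its length) by 18 mm high; solid body from x -14 to +20 mm, 16 mm high, with the thin folded rod along its side at x -17 mm. Origin at the centre of its underside. Starts on the table.
- lighter: long gas lighter with a yellow handle, lying on the stage; 33 mm (x) by 199 mm (y, its length) by 19 mm high. Origin at the middle of its underside. The thick handle end, from y +42 to +98 mm, is 24 mm wide (x -15 to +9 mm) and 18 mm high; the thin metal tube runs to y -96 mm at 6 to 14 mm height; the trigger sticks out to x +17 mm at y +31 mm.
- return_tray: shallow open wooden tray, fixed; 130 mm (x) by 250 mm (y) outside, walls 28 mm high and 6 mm thick, inner floor 6 mm above the table. Origin at the centre of its underside. Empty at first.
- salt_shaker: bystander: seasoning bottle with a flip lid, 68 mm across, 123 mm tall, upright; origin under its centre.
- pick_tin: bystander: shut flat tin, 67 (x) x 98 (y) x 32 mm; origin under its centre.
- cup: bystander: empty clear cup, 95 mm across at the rim, 132 mm tall, upright; origin under its centre.

How it is judged:
On the way, in this order (a step that is already met when the one before it is completed fails the run):
1. the lighter lies in the wooden tray and the thermometer lies flat between the brackets, both let go (x of thermometer in the frame of stage between -0.013 and 0.013 m and y of thermometer in the frame of stage between -0.016 and 0.016 m and z of thermometer in the frame of stage between -0.004 and 0.004 m and angle between the y axis of thermometer and the y axis of station, either way round below 0.15 rad and angle between thermometer's own z axis and vertical below 0.08 rad and x of lighter in the frame of return_tray between -0.055 and 0.055 m and y of lighter in the frame of return_tray between -0.06 and 0.06 m and z of lighter in the frame of return_tray below 0.02 m and angle between lighter's own z axis and vertical below 0.2 rad and linear speed of each of thermometer, lighter below 0.02 m/s and contact force between the fingers and thermometer below 0.05 N and contact force between the fingers and lighter below 0.05 N), for 0.3 s.
2. the shutter button is held at its halfway stop until the lens has run out (value of joint shutter above 0.0055 m and value of joint plunger below 0.002 m and x of lens_front in the frame of station below 0.034 m), for 0.4 s.
3. the button is pressed fully down (value of joint plunger above 0.0055 m and x of lens_front in the frame of station below 0.035 m and x of thermometer in the frame of stage between -0.013 and 0.013 m and y of thermometer in the frame of stage between -0.016 and 0.016 m and z of thermometer in the frame of stage between -0.004 and 0.004 m and angle between the y axis of thermometer and the y axis of station, either way round below 0.15 rad and angle between thermometer's own z axis and vertical below 0.08 rad), for 0.1 s.
At the end, for the whole second after the job is handed in: Thermometer flat between the brackets: origin within 13 mm (stage x) and 16 mm (y) of the stage centre, lengthwise within 0.15 rad; lighter flat in the wooden tray, origin within 55 mm (x) and 60 mm (y) of its centre; both released, at rest; button back up (both travels under 1 mm) (all of step 1 and value of joint each of shutter, plunger below 0.001 m); the robot touches nothing.
It fails at once if the picture is taken (second travel past 4 mm) before the lens has run out (8 mm), or without the thermometer on the stage (value of joint plunger above 0.004 m and (x of lens_front in the frame of station above 0.0355 m or distance between thermometer and stage above 0.021 m)).
It fails at once if a bystander (bottle, tin or cup) is shifted by more than 25 mm or knocked over (distance of any of salt_shaker, pick_tin, cup from where it was at the start of the episode above 0.025 m or angle between any of salt_shaker, cup's own z axis and vertical above 0.5 rad).
It also fails if it takes over 69 s, if anything falls off the work surface, if the arm or the gripper's body presses on something with over 40 N, if the wrist force passes 120 N, or if a joint passes its speed limit or range.

## Working session

There is one attempt and no reset: what is moved stays moved. The work goes in short steps, Python scripts to look and compute and a tool call to move; the robot and the scene stay as the last step left them, time stands still between calls to the robot, and variables do not carry over. Pictures are saved under pics/ and viewed, at most 12 in all, crops included, and the job is handed in when it is done.

Besides the shell and the picture viewer there is one more tool, called in YAML: its name, and indented under it one key for each argument. apply_moves: Moves the arm, as the interface text tells. Shifts and turns lie within -1 to 1; 1 stands for 0.8 m of shift or 45 degrees of turn. Its arguments: {"type":"object","properties":{"series":{"type":"array"},"jaw":{"type":"number"},"squeeze":{"type":"number"}},"required":["series"]}

```bash
mkdir -p pics
cat > h.py <<'E'
import numpy as np, cv2
from scipy.spatial.transform import Rotation as R
from plant import ctrl
def cam(name):
    c=ctrl.get_calibration(name)
    if 'hand_eye' in c:
        s=ctrl.get_state(); T=np.eye(4); T[:3,:3]=R.from_quat(s['tcp_rot']).as_matrix(); T[:3,3]=s['eef_pos']; T=T@np.array(c['hand_eye'])
    else:
        T=np.eye(4); T[:3,:3]=R.from_quat(c['orientation']).as_matrix(); T[:3,3]=c['xyz']
    return c,T
def ray(px,z,name,ct=None):
    c,T=ct or cam(name); px=np.atleast_2d(px).astype(float)
    d=np.c_[(px[:,0]-c['cx'])/c['fx'],-(px[:,1]-c['cy'])/c['fy'],-np.ones(len(px))]@T[:3,:3].T
    return T[:3,3]+d*((z-T[2,3])/d[:,2])[:,None]
def proj(P,name,ct=None):
    c,T=ct or cam(name); p=(np.atleast_2d(P)-T[:3,3])@T[:3,:3]
    return np.c_[c['cx']-c['fx']*p[:,0]/p[:,2],c['cy']+c['fy']*p[:,1]/p[:,2]]
def snap(name,f):
    im=ctrl.read_camera(name); cv2.imwrite('pics/'+f,im[:,:,::-1]); return im
def sil(th,name,z):
    ct=cam(name); r=ctrl.silhouettes(th,name)
    if not r: return None
    r=r[0]; m=r['pixels'].astype(np.uint8); v,u=np.nonzero(m)
    W=ray(np.c_[u,v],z,name,ct)[:,:2].astype(np.float32)
    b=cv2.minAreaRect(W)
    return r['p'],len(u),np.round(W.mean(0),4),np.round(b[0],4),np.round(b[1],4),round(b[2],1)
E
python3 - <<'E'
from h import *
for n in('top','scene'):
    snap(n,n+'0.png'); c=ctrl.get_calibration(n); print(n,c)
for t,z in(('station',.01),('stage',.016),('shutter_top',.105),('thermometer',.012),('lighter',.03),('return_tray',.028),('salt_shaker',.123),('pick_tin',.032),('cup',.132),('lens_front',.05)):
    try: print(t,sil(t,'top',z))
    except Exception as e: print(t,e)
print(ctrl.get_state())
E
```

```text
top {'fx': 408.70975496528956, 'fy': 408.70975496528956, 'cx': 277.0127909620553, 'cy': 205.67583268756619, 'xyz': array([0.39352767, 0.08160019, 1.06476007]), 'orientation': array([ 0.03908738, -0.05350171, -0.69817654,  0.71285291])}
scene {'fx': 533.3575829075431, 'fy': 533.3575829075431, 'cx': 281.2225780859882, 'cy': 209.053606047836, 'xyz': array([-0.10211046, -0.72168572,  1.12856659]), 'orientation': array([ 0.35857286, -0.11915986, -0.29898243,  0.87626248])}
station (0.76, 8081, array([ 0.4943, -0.1357], dtype=float32), array([ 0.5031, -0.1353]), array([0.3388, 0.2011]), 11.1)
stage (0.75, 8226, array([ 0.4931, -0.1352], dtype=float32), array([ 0.5023, -0.1319]), array([0.3371, 0.203 ]), 12.8)
shutter_top None
thermometer (0.75, 846, array([0.4245, 0.1183], dtype=float32), array([0.4238, 0.1169]), array([0.1509, 0.0393]), 69.5)
lighter (0.97, 536, array([ 0.4183, -0.1552], dtype=float32), array([ 0.4274, -0.1792]), array([0.0323, 0.1969]), 12.9)
return_tray (0.87, 5317, array([0.4373, 0.3831], dtype=float32), array([0.4381, 0.3831]), array([0.1331, 0.2575]), 1.1)
salt_shake
[... 457 characters left out ...]
8.5)
{'time': 0.6, 'qpos': array([ 1.13500327e+00,  2.86254889e-01,  1.57670864e+00,  6.13732943e-06,
        1.27860158e+00, -1.49986838e-01]), 'dq': array([ 0.00234859,  0.00143632,  0.00209625, -0.00020434,  0.00059059,
       -0.00135746]), 'joint_efforts': array([-4.92484014e-04, -4.05671740e+01, -2.92736292e+01, -1.23338546e-04,
        7.02597863e-04, -7.04910221e-06]), 'eef_pos': array([0.19025755, 0.64761313, 0.25035029]), 'tcp_rot': array([1.42418103e-01, 9.89806589e-01, 1.40366649e-05, 1.16361607e-06]), 'contact_force': array([ 0.26755785, -0.32794609,  0.38308134]), 'wrist_torque': array([-0.02306647,  0.01948722,  0.03394279]), 'finger_force': 0.0, 'opening': 0.9989638349824828}
```

```bash
python3 -c "
import cv2;cv2.imwrite('pics/a.png',cv2.imread('pics/top0.png'))"
```

```text
(no output)
```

View pics/top0.png

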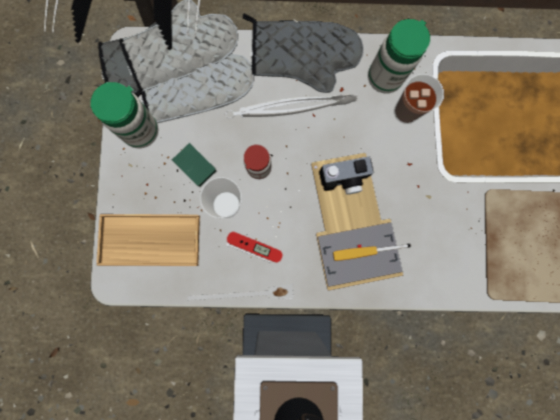

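View pics/scene0.png

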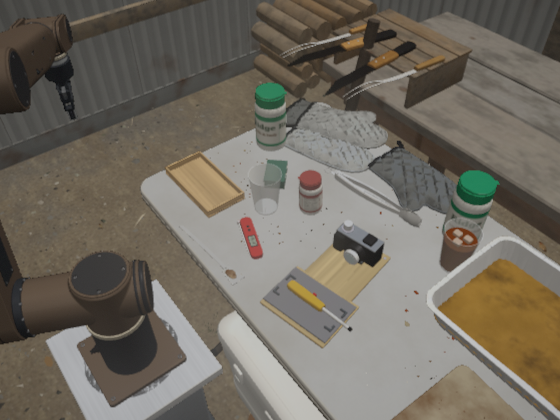

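The top view shows the stage with the lighter at about (360,255), handle to the left. The camera is at (347,172) with its button on the left at (333,172). The thermometer is at (255,247), the tray at (149,240) and the cup at (222,200). The scene view agrees. The networks' positions match what I see, so I'll move over the stage.

apply_moves:
  series:
    - [0.2875,-0.2475,0,0,0,-0.3]
    - [0.2875,-0.2475,0,0,0,-0.5]
    - [0.2875,-0.2475,0,0,0,-0.7]
    - [0.2875,-0.2475,0,0,0,-0.9]
    - [0.2875,-0.2475,0,0,0,-1]
    - [0.35,-0.685,0,0,0,-1]
    - [0.35,-0.685,0,0,0,-1]
    - [0.35,-0.685,0,0,0,-1]
    - [0.35,-0.685,0,0,0,-1]
    - [0.35,-0.685,0,0,0,-1]
    - [0.35,-0.685,0,0,0,-1]
    - [0.3125,-0.97,0,0,0,-1]
    - [0.3125,-0.97,0,0,0,-1]
    - [0.3125,-0.97,0,0,0,-1]
    - [0.3125,-0.97,0,0,0,-1]
    - [0.3125,-0.97,0,0,0,-1]
    - [0.3125,-0.97,0,0,0,-1]
  jaw: 0.7

```text
time: 2.72
eef_pos: [0.4402, -0.128, 0.2503]
tcp_rot: [0.51, 0.86, 0.0, -0.0]
contact_force: [0.6, -0.1, -0.0]
opening: 0.702
finger_force: 0.0
```

Run:
```python
from h import *
s=ctrl.get_state(); print(s['time'],s['eef_pos'],s['tcp_rot'],s['opening'],ctrl.nose_length)
snap('wrist','w1.png'); snap('top','top1.png'); print(np.round(ctrl.get_calibration('wrist')['hand_eye'],4))
for t,z in(('lighter',.028),('stage',.016),('shutter_top',.105),('station',.01)):
  for n in('wrist','top'):
    print(t,n,sil(t,n,z), [ (round(b['p'],2),np.round(ray(np.array(b['xy'])*[560,420],z,n)[0],4)) for b in ctrl.boxes_of(t,n)[:2]])
```

```text
2.725 [ 0.44024133 -0.12801335  0.25034583] [ 5.10497746e-01  8.59879048e-01  2.53905511e-04 -9.45115261e-05] 0.7016449606702471 0.019
[[ 1.000e-04  9.553e-01  2.958e-01  7.540e-02]
 [ 1.000e+00 -3.000e-04  7.000e-04 -1.000e-04]
 [ 8.000e-04  2.958e-01 -9.553e-01 -1.242e-01]
 [ 0.000e+00  0.000e+00  0.000e+00  1.000e+00]]
lighter wrist (0.76, 2787, array([ 0.4171, -0.1494], dtype=float32), array([ 0.4267, -0.1793]), array([0.0323, 0.1994]), 11.9) [(0.57, array([ 0.4137, -0.144 ,  0.028 ])), (0.52, array([ 0.6648, -0.0705,  0.028 ]))]
lighter top (0.65, 219, array([ 0.4111, -0.111 ], dtype=float32), array([ 0.4104, -0.1131]), array([0.0273, 0.0584]), 8.2) [(0.48, array([ 0.4086, -0.1146,  0.028 ]))]
stage wrist (0.8, 40201, array([ 0.5016, -0.1274], dtype=float32), array([ 0.5189, -0.1283]), array([0.3662, 0.1986]), 12.4) [(0.91, array([ 0.4975, -0.1348,  0.016 ]))]
stage top (0.57, 5199, array([ 0.5296, -0.107 ], dtype=float32), array([ 0.4999, -0.1197]), array([0.3439, 0.1618]), 4.2) [(0.6, array([ 0.5387, -0.101 ,  0.016 ]))]
shutter_top wrist (0.71, 773, array([ 0.6042, -0.07  ], dtype=float32), array([ 0.6037, -0.0702]), array([0.034 , 0.0228]), 2.4) [(0.65, array([ 0.6056, -0.0695,  0.105 ]))]
shutter_top top (0.59, 93, array([ 0.6082, -0.0698], dtype=float32), array([ 0.6085, -0.0697]), array([0.0221, 0.0262]), 46.1) [(0.64, array([ 0.6072, -0.0665,  0.105 ]))]
station wrist (0.77, 39625, array([ 0.5032, -0.1292], dtype=float32), array([ 0.521 , -0.1306]), array([0.3703, 0.2004]), 12.0) [(0.66, array([ 0.5002, -0.1339,  0.01  ]))]
station top (0.83, 5172, array([ 0.5294, -0.1078], dtype=float32), array([ 0.5016, -0.12  ]), array([0.3486, 0.159 ]), 3.8) [(0.76, array([ 0.5346, -0.0974,  0.01  ])), (0.72, array([ 0.6266, -0.0879,  0.01  ]))]
```

View pics/w1.png

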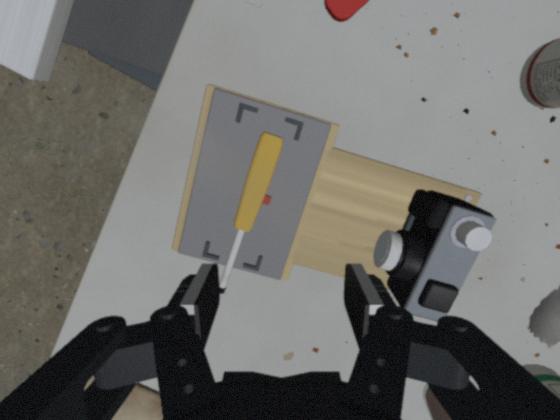

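The wrist view shows the stage with its corners near (214,88), (330,124), (180,250) and (283,279). The lighter handle runs from (270,138) to (242,230), and the shutter cap is at (472,236). Next I'll work out the stage frame and the grasp.

```bash
cat > st.py <<'E'
from h import *
im=cv2.imread('pics/w1.png'); ct=cam('wrist')
hsv=cv2.cvtColor(im,cv2.COLOR_BGR2HSV)
poly=np.array([[205,80],[340,118],[290,288],[170,255]])
m=np.zeros(im.shape[:2],np.uint8); cv2.fillConvexPoly(m,poly,255)
g=(m>0)&(hsv[...,1]<60)&(hsv[...,2]<135)
n,l,s,c=cv2.connectedComponentsWithStats(g.astype(np.uint8)); k=1+np.argmax(s[1:,4])
v,u=np.nonzero(l==k); W=ray(np.c_[u,v],.016,'wrist',ct)[:,:2].astype(np.float32)
print('stage',cv2.minAreaRect(W),len(u))
print('corners',ray([[214,88],[332,124],[180,250],[283,279]],.016,'wrist',ct)[:,:2])
y=(m>0)&(hsv[...,1]>150)&(abs(hsv[...,0].astype(int)-24)<8)
v,u=np.nonzero(y); print('yellow',cv2.minAreaRect(ray(np.c_[u,v],.03,'wrist',ct)[:,:2].astype(np.float32)))
E
python3 st.py
```

```text
stage ((0.4125937819480896, -0.1558525562286377), (0.13087697327136993, 0.20439858734607697), 12.078324317932129) 16856
corners [[ 0.32948857 -0.07232696]
 [ 0.45607287 -0.04435837]
 [ 0.3710152  -0.25790593]
 [ 0.49913959 -0.23252427]]
yellow ((0.39679908752441406, -0.09521245211362839), (0.00032777516753412783, 0.009791446849703789), 8.807596206665039)
```

apply_moves:
  series:
    - [-0.037,0.006,0,0,0,-0.2]
    - [-0.037,0.006,-0.05,0,0,-0.37]
    - [-0.037,0.006,-0.11,0,0,-0.37]
    - [-0.037,0.006,-0.17,0,0,-0.37]
    - [-0.037,0.006,-0.22,0,0,-0.37]
    - [-0.037,0.006,-0.25,0,0,-0.37]
    - [-0.037,0.006,-0.264,0,0,-0.37]
    - [-0.037,0.006,-0.264,0,0,-0.37]

```text
time: 4.62
eef_pos: [0.4106, -0.1236, 0.0389]
tcp_rot: [0.63, 0.777, -0.0, -0.0]
contact_force: [0.2, -0.4, -0.6]
opening: 0.699
finger_force: 0.0
```

apply_moves:
  series:
    - [0,0,0,0,0,0]
    - [0,0,0,0,0,0]
    - [0,0,0,0,0,0]
    - [0,0,0,0,0,0]
    - [0,0,0,0,0,0]
    - [0,0,0,0,0,0]
  jaw: 0
  squeeze: 35

```text
time: 5.38
eef_pos: [0.4118, -0.1242, 0.0405]
tcp_rot: [0.629, 0.777, 0.0, 0.001]
contact_force: [-0.1, -0.3, 6.9]
opening: 0.269
finger_force: 34.9
```

apply_moves:
  series:
    - [0,0,0.03,0,0,0]
    - [0,0,0.1,0,0,0]
    - [0.01,0,0.17,0,0,0]
    - [0.0625,0.04,0.225,0,0,-0.1]
    - [0.0625,0.11,0.225,0,0,-0.244]
    - [0.0625,0.18,0.225,0,0,-0.244]
    - [0.0625,0.25,0.225,0,0,-0.244]
    - [0.0625,0.32,0.225,0,0,-0.244]
    - [0.05,0.39,0.225,0,0,-0.244]
    - [0.045,0.46,0.225,0,0,-0.244]
    - [0.035,0.53,0.225,0,0,-0.244]
    - [0.029,0.6,0.225,0,0,-0.244]
    - [0.029,0.67,0.225,0,0,-0.244]
    - [0.029,0.705,0.2,0,0,-0.244]
    - [0.029,0.705,0.13,0,0,-0.244]
    - [0.029,0.705,0.09,0,0,-0.244]
    - [0.029,0.705,0.09,0,0,-0.244]

```text
time: 7.5
eef_pos: [0.4315, 0.4388, 0.1071]
tcp_rot: [0.701, 0.713, -0.004, -0.001]
contact_force: [-0.4, -1.0, -0.5]
opening: 0.27
finger_force: 34.1
```

Run:
```python
from h import *
s=ctrl.get_state(); print(s['time'],s['eef_pos'],s['tcp_rot'],s['opening'])
snap('wrist','w2.png'); 
print(sil('return_tray','wrist',.028)); print(sil('lighter','wrist',.09))
snap('top','t2.png'); print(sil('lighter','top',.09)); print(sil('thermometer','top',.01))
```

```text
7.5 [0.43146236 0.43881801 0.10712109] [ 7.00834210e-01  7.13311927e-01 -4.12977839e-03 -6.70503466e-04] 0.2700615089558677
(0.92, 28318, array([0.4417, 0.4611], dtype=float32), array([0.4401, 0.417 ]), array([0.1322, 0.1928]), 1.0)
(0.91, 9512, array([0.4346, 0.4343], dtype=float32), array([0.4349, 0.4286]), array([0.0291, 0.1064]), 1.2)
(0.62, 504, array([0.4351, 0.3911], dtype=float32), array([0.4395, 0.3701]), array([0.0307, 0.1675]), 1.2)
(0.76, 813, array([0.4252, 0.1183], dtype=float32), array([0.425 , 0.1168]), array([0.1516, 0.0389]), 70.7)
```

View pics/w2.png

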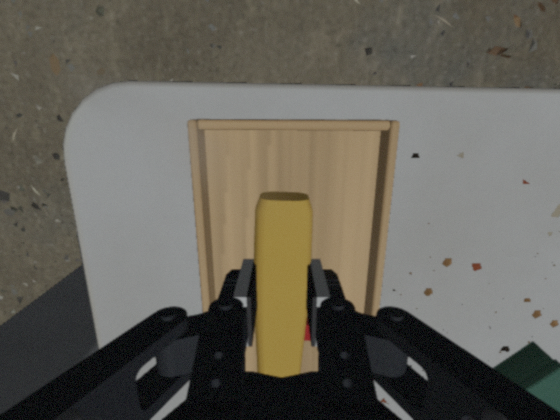

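The lighter hangs straight over the tray, with its handle centred at about (284,280) between the tray walls at columns 200 and 385. I'll lower it and let go.

apply_moves:
  series:
    - [0,0,-0.05,0,0,0]
    - [0,0,-0.08,0,0,0]
    - [0,0,-0.095,0,0,0]
    - [0,0,-0.099,0,0,0]
    - [0,0,-0.099,0,0,0]

```text
time: 8.43
eef_pos: [0.4346, 0.4409, 0.0331]
tcp_rot: [0.701, 0.713, 0.001, 0.0]
contact_force: [0.2, 0.6, 0.5]
opening: 0.269
finger_force: 34.2
```

apply_moves:
  series:
    - [0,0,0,0,0,0]
    - [0,0,0,0,0,0]
    - [0,0,0,0,0,0]
    - [0,0,0,0,0,0]
    - [0,0,0.03,0,0,0]
    - [0,0,0.1,0,0,0]
    - [0,0,0.17,0,0,0]
    - [0,0,0.24,0,0,0]
    - [0,0,0.24,0,0,0]
  jaw: 0.6

```text
time: 9.55
eef_pos: [0.4364, 0.4424, 0.2313]
tcp_rot: [0.701, 0.713, 0.006, 0.001]
contact_force: [-0.3, -1.2, -0.3]
opening: 0.599
finger_force: 0.0
```

apply_moves:
  series:
    - [0,-0.05,0,0,0,-0.1]
    - [0,-0.12,0,0,0,-0.25]
    - [0,-0.19,0,0,0,-0.4]
    - [0,-0.26,0,0,0,-0.47]
    - [0,-0.33,0,0,0,-0.47]
    - [-0.011,-0.39,-0.03,0,0,-0.47]
    - [-0.011,-0.4045,-0.03,0,0,-0.47]
    - [-0.011,-0.4045,-0.03,0,0,-0.47]
    - [-0.011,-0.4045,-0.03,0,0,-0.47]
  jaw: 0.85

```text
time: 10.68
eef_pos: [0.4257, 0.1177, 0.2006]
tcp_rot: [0.82, 0.573, 0.001, 0.0]
contact_force: [-0.1, 1.1, 0.5]
opening: 0.851
finger_force: 0.0
```

Run:
```python
from h import *
s=ctrl.get_state(); print(s['time'],s['eef_pos'],s['tcp_rot'],s['opening'])
snap('wrist','w3.png'); print(sil('thermometer','wrist',.012))
snap('top','t3.png'); print(sil('lighter','top',.016),sil('return_tray','top',.028))
```

```text
10.675 [0.42569545 0.11769971 0.200588  ] [8.19627216e-01 5.72896814e-01 6.63122034e-04 1.62959984e-04] 0.8508358253060994
(0.88, 5213, array([0.4263, 0.1224], dtype=float32), array([0.4235, 0.118 ]), array([0.1503, 0.0399]), 69.8)
(0.7, 475, array([0.4345, 0.4177], dtype=float32), array([0.439 , 0.3992]), array([0.0304, 0.1646]), 1.2) (0.78, 4634, array([0.4381, 0.3808], dtype=float32), array([0.4381, 0.3824]), array([0.1283, 0.2541]), 1.1)
```

View pics/w3.png

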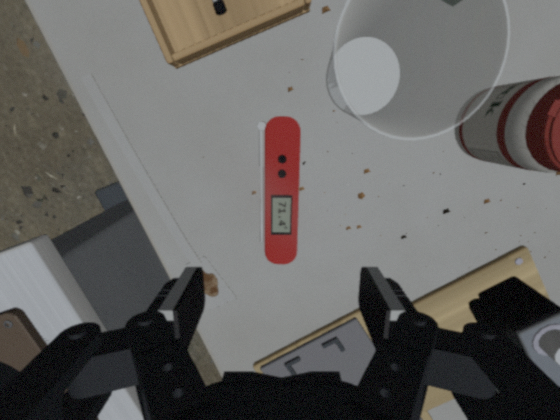

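The thermometer lies at (281,190) in line with the fingers. Its rod is on the left and the cup is well clear. I'll descend and grasp it.

apply_moves:
  series:
    - [-0.0015,0,-0.07,0,0,0]
    - [-0.0015,0,-0.14,0,0,0]
    - [-0.0015,0,-0.19,0,0,0]
    - [-0.0015,0,-0.217,0,0,0]
    - [-0.0015,0,-0.223,0,0,0]
    - [-0.0015,0,-0.223,0,0,0]

```text
time: 11.68
eef_pos: [0.4244, 0.117, 0.022]
tcp_rot: [0.82, 0.573, 0.0, 0.0]
contact_force: [0.3, -0.1, -0.7]
opening: 0.85
finger_force: 0.0
```

apply_moves:
  series:
    - [0,0,0,0,0,0]
    - [0,0,0,0,0,0]
    - [0,0,0,0,0,0]
    - [0,0,0,0,0,0]
    - [0,0,0,0,0,0]
    - [0,0,0,0,0,0]
  jaw: 0
  squeeze: 35

```text
time: 12.42
eef_pos: [0.4252, 0.1169, 0.0229]
tcp_rot: [0.82, 0.572, 0.001, 0.001]
contact_force: [-0.3, 0.1, 6.8]
opening: 0.44
finger_force: 35.0
```

apply_moves:
  series:
    - [0,0,0.03,0,0,0]
    - [0.01,0,0.1,0,0,0.1]
    - [0.04,-0.04,0.15,0,0,0.25]
    - [0.045,-0.1,0.15,0,0,0.45]
    - [0.045,-0.16,0.15,0,0,0.6]
    - [0.04,-0.22,0.15,0,0,0.715]
    - [0.01,-0.28,0.15,0,0,0.715]
    - [-0.013,-0.33,0.15,0,0,0.715]
    - [-0.013,-0.3375,0.12,0,0,0.715]
    - [-0.013,-0.3375,0.09,0,0,0.715]
    - [-0.013,-0.3375,0.08,0,0,0.715]
    - [-0.013,-0.3375,0.08,0,0,0.715]

```text
time: 13.92
eef_pos: [0.4131, -0.1528, 0.0851]
tcp_rot: [0.629, 0.777, -0.0, -0.001]
contact_force: [-0.2, 0.7, -0.4]
opening: 0.442
finger_force: 35.6
```

Run:
```python
from h import *
s=ctrl.get_state(); print(s['time'],s['eef_pos'],s['tcp_rot'],s['opening'])
im=snap('wrist','w4.png')
print(sil('thermometer','wrist',.086-.012))
# outline of expected bracket frame corners
ct=cam('wrist'); a=np.radians(12.1); ex=np.array([np.cos(a),np.sin(a)]);ey=np.array([-ex[1],ex[0]])
o=im[:,:,::-1].copy()
for sx,sy in((1,1),(-1,1),(1,-1),(-1,-1)):
    p=np.r_[np.array([.4135,-.153])+sx*.03*ex+sy*.086*ey,.016]; q=proj(p,'wrist',ct)[0]; print(q)
    if 0<q[0]<560 and 0<q[1]<420: cv2.circle(o,tuple(int(i) for i in q),3,(0,255,0),-1)
cv2.imwrite('pics/w4o.png',o)
```

```text
13.925 [ 0.41306928 -0.15277607  0.08507699] [ 6.29079709e-01  7.77340419e-01 -7.68410853e-05 -7.66136223e-04] 0.44240901156526274
(0.77, 21449, array([ 0.4104, -0.1353], dtype=float32), array([ 0.4117, -0.143 ]), array([0.0423, 0.1316]), 13.1)
[333.32050897  94.45916576]
[227.62320599  94.55554948]
[322.13695234 346.80030482]
[239.5544028  346.86815627]
```

View pics/w4o.png

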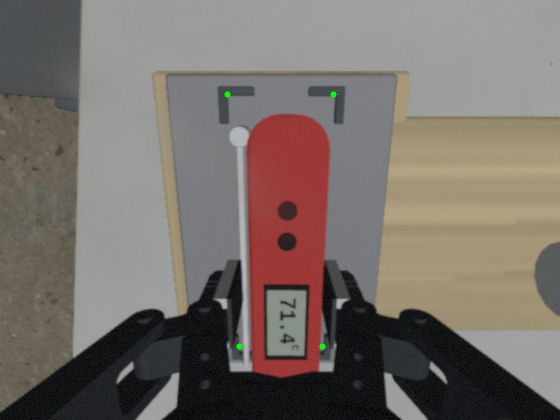

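The thermometer sits at (285,240), centred between the far brackets, whose inner corners are at (229,97) and (336,97). The predicted corners agree to about 1 mm. I'll lower it and let go.

apply_moves:
  series:
    - [0,-0.001,-0.03,0,0,0]
    - [0,-0.001,-0.05,0,0,0]
    - [0,-0.001,-0.057,0,0,0]
    - [0,-0.001,-0.0585,0,0,0]
    - [0,-0.001,-0.0585,0,0,0]

```text
time: 14.65
eef_pos: [0.4139, -0.1542, 0.0392]
tcp_rot: [0.629, 0.777, 0.0, 0.001]
contact_force: [0.6, 0.1, -0.6]
opening: 0.441
finger_force: 35.7
```

apply_moves:
  series:
    - [0,0,0,0,0,0]
    - [0,0,0,0,0,0]
    - [0,0,0,0,0,0]
    - [0,0,0,0,0,0]
    - [0,0,0.03,0,0,0]
    - [0,0,0.1,0,0,0]
    - [0,0,0.17,0,0,0]
    - [0,0,0.23,0,0,0]
    - [0,0,0.23,0,0,0]
  jaw: 0.7

```text
time: 15.78
eef_pos: [0.4157, -0.1554, 0.2279]
tcp_rot: [0.629, 0.777, 0.0, 0.005]
contact_force: [1.1, -0.8, 0.2]
opening: 0.701
finger_force: 0.0
```

Run:
```python
from h import *
s=ctrl.get_state(); print(s['time'],s['eef_pos'],s['tcp_rot'],s['opening'])
snap('wrist','w5.png'); print(sil('thermometer','wrist',.028),sil('shutter_top','wrist',.105))
snap('top','t5.png'); print(sil('shutter_top','top',.105)); print(sil('lighter','top',.016))
```

```text
15.775 [ 0.41572175 -0.1554296   0.22786938] [6.29114797e-01 7.77294339e-01 4.80658958e-04 5.27748752e-03] 0.7011194582546262
(0.92, 5244, array([ 0.4107, -0.146 ], dtype=float32), array([ 0.4114, -0.1516]), array([0.0408, 0.1514]), 12.2) (0.67, 1096, array([ 0.5933, -0.0689], dtype=float32), array([ 0.5936, -0.0691]), array([0.0326, 0.023 ]), 6.6)
(0.46, 96, array([ 0.6079, -0.0696], dtype=float32), array([ 0.6073, -0.0697]), array([0.0247, 0.0241]), 0.2)
(0.77, 546, array([0.4343, 0.4061], dtype=float32), array([0.4393, 0.3827]), array([0.0304, 0.1976]), 1.2)
```

View pics/w5.png

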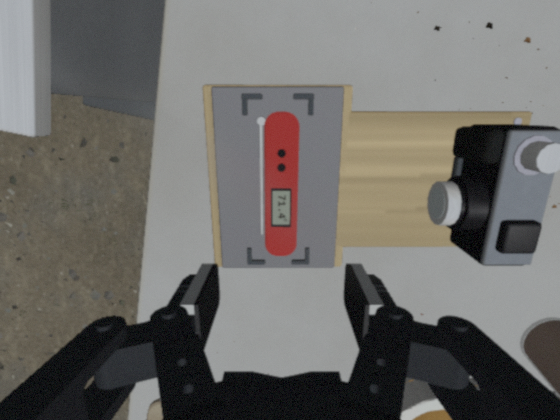

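View pics/t5.png

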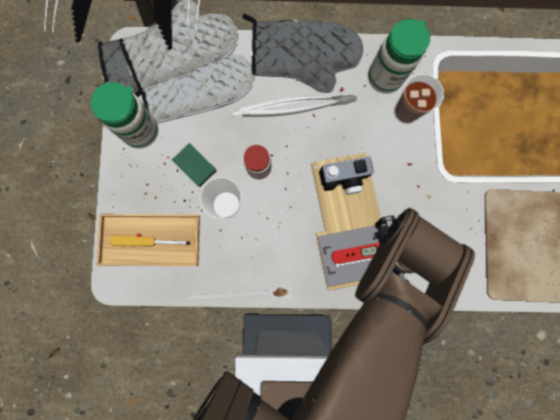

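The lighter is in the tray at about (149,241) in the top view. In the wrist view the thermometer lies between the brackets at (281,185), within about 2 mm of centre. Next is the shutter, with the jaw shut and a closer look on the way.

apply_moves:
  series:
    - [0.06,0.01,0,0,0,0]
    - [0.13,0.02,0,0,0,0]
    - [0.2,0.03,0,0,0,0]
    - [0.253,0.042,0,0,0,0]
    - [0.253,0.042,0,0,0,0]
    - [0.253,0.042,0,0,0,0]
    - [0.253,0.042,0,0,0,0]
  jaw: 0
  squeeze: 20

```text
time: 16.95
eef_pos: [0.6148, -0.1206, 0.2222]
tcp_rot: [0.629, 0.777, -0.0, -0.001]
contact_force: [-0.6, -0.1, 0.1]
opening: -0.003
finger_force: 0.0
```

Run:
```python
from h import *
s=ctrl.get_state(); print(s['time'],s['eef_pos'],s['tcp_rot'],s['opening'])
snap('wrist','w6.png'); print(sil('shutter_top','wrist',.105)); print(proj([.606,-.0695,.105],'wrist'))
```

```text
16.95 [ 0.61476218 -0.12058017  0.22224736] [ 6.29452214e-01  7.77038948e-01 -2.59014089e-04 -5.61986490e-04] -0.002605917539057192
(0.81, 801, array([ 0.6098, -0.0699], dtype=float32), array([ 0.6098, -0.0702]), array([0.0229, 0.023 ]), 57.4)
[[283.91691102 148.03113207]]
```

View pics/w6.png

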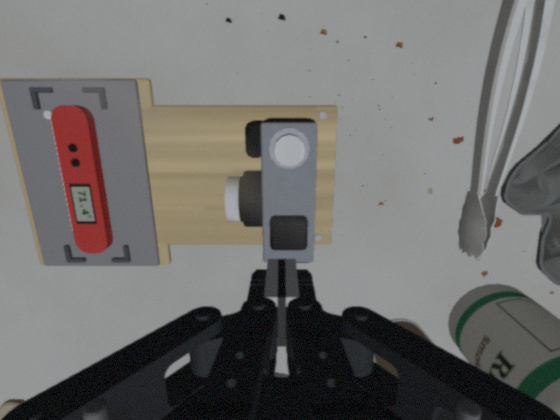

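The shutter cap is at (290,150), which gives (0.609, -0.070). The thermometer is still inside the brackets. I'll go above the cap.

apply_moves:
  series:
    - [-0.008,0.063,0,0,0,0]
    - [-0.008,0.063,-0.04,0,0,0]
    - [-0.008,0.063,-0.08,0,0,0]
    - [-0.008,0.063,-0.105,0,0,0]
    - [-0.008,0.063,-0.115,0,0,0]
    - [-0.008,0.063,-0.115,0,0,0]
    - [-0.008,0.063,-0.115,0,0,0]

```text
time: 17.92
eef_pos: [0.6104, -0.0704, 0.1322]
tcp_rot: [0.629, 0.777, 0.001, 0.001]
contact_force: [-0.5, -0.8, 0.5]
opening: 0.001
finger_force: 0.0
```

apply_moves:
  series:
    - [0,0,-0.003,0,0,0]
    - [0,0,-0.006,0,0,0]
    - [0,0,-0.009,0,0,0]
    - [0,0,-0.009,0,0,0]
    - [0,0,-0.009,0,0,0]

```text
time: 18.55
eef_pos: [0.6095, -0.07, 0.1237]
tcp_rot: [0.629, 0.777, 0.0, 0.0]
contact_force: [-0.2, 0.5, 1.0]
opening: 0.001
finger_force: 0.6
```

apply_moves:
  series:
    - [0,0,-0.003,0,0,0]
    - [0,0,-0.006,0,0,0]
    - [0,0,-0.008,0,0,0]
    - [0,0,-0.009,0,0,0]
    - [0,0,-0.009,0,0,0]
    - [0,0,-0.009,0,0,0]

```text
time: 19.3
eef_pos: [0.6097, -0.07, 0.1176]
tcp_rot: [0.629, 0.777, -0.0, 0.0]
contact_force: [-2.2, 1.6, 7.2]
opening: -0.002
finger_force: 3.4
```

apply_moves:
  series:
    - [0,0,0,0,0,0]
    - [0,0,0,0,0,0]
    - [0,0,0,0,0,0]
    - [0,0,0,0,0,0]
    - [0,0,0,0,0,0]
    - [0,0,0,0,0,0]
    - [0,0,0,0,0,0]
    - [0,0,0,0,0,0]
    - [0,0,0,0,0,0]
    - [0,0,0,0,0,0]
    - [0,0,0,0,0,0]
    - [0,0,0,0,0,0]
    - [0,0,0,0,0,0]
    - [0,0,0,0,0,0]
    - [0,0,0,0,0,0]
    - [0,0,0,0,0,0]
    - [0,0,0,0,0,0]
    - [0,0,0,0,0,0]
    - [0,0,0,0,0,0]
    - [0,0,0,0,0,0]

```text
time: 21.8
eef_pos: [0.6097, -0.07, 0.1175]
tcp_rot: [0.629, 0.777, -0.0, 0.0]
contact_force: [-3.0, 0.8, 7.5]
opening: 0.002
finger_force: 3.4
```

Run:
```python
from h import *
s=ctrl.get_state(); print(s['time'],s['eef_pos'],s['contact_force'])
a=cv2.imread('pics/scene0.png'); snap('scene','s7.png'); b=cv2.imread('pics/s7.png')
cv2.imwrite('pics/s7c.png',cv2.resize(np.hstack([i[210:290,310:400] for i in(a,b)]),None,fx=4,fy=4))
```

```text
21.8 [ 0.60968388 -0.07002185  0.1175344 ] [-3.0207256   0.77582164  7.4990338 ]
```

View pics/s7c.png

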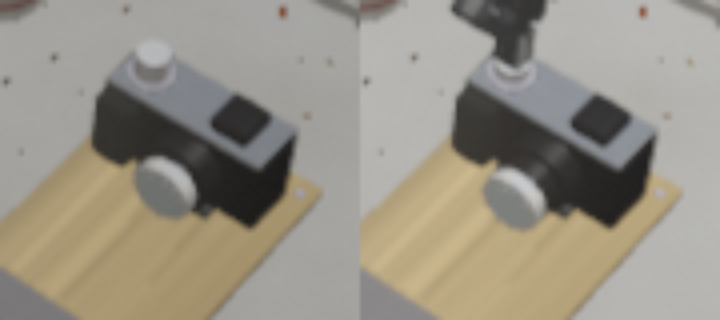

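The crop shows the lens moved out toward the lower left, with the bright ring visible at (516,200). Now I'll press fully and check before releasing.

apply_moves:
  series:
    - [0,0,-0.004,0,0,0]
    - [0,0,-0.008,0,0,0]
    - [0,0,-0.0105,0,0,0]
    - [0,0,-0.0105,0,0,0]
    - [0,0,-0.0105,0,0,0]
    - [0,0,-0.0105,0,0,0]

```text
time: 22.6
eef_pos: [0.6098, -0.07, 0.1107]
tcp_rot: [0.629, 0.777, -0.0, -0.0]
contact_force: [-5.7, 1.3, 12.5]
opening: 0.001
finger_force: 6.6
```

apply_moves:
  series:
    - [0,0,-0.002,0,0,0]
    - [0,0,-0.002,0,0,0]
    - [0,0,-0.002,0,0,0]
    - [0,0,-0.002,0,0,0]

```text
time: 23.1
eef_pos: [0.6099, -0.07, 0.1104]
tcp_rot: [0.629, 0.777, -0.0, -0.0]
contact_force: [-7.5, 1.5, 18.2]
opening: 0.003
finger_force: 9.0
```

apply_moves:
  series:
    - [0,0,0.01,0,0,0]
    - [0,0,0.02,0,0,0]
    - [0,0,0.04,0,0,0]
    - [0,0,0.1,0,0,0]
    - [0,0,0.15,0,0,0]
    - [0,-0.05,0.15,0,0,0]
    - [0,-0.063,0.15,0,0,0]
    - [0,-0.063,0.15,0,0,0]
    - [0,-0.063,0.15,0,0,0]
    - [0,-0.063,0.15,0,0,0]

```text
time: 24.35
eef_pos: [0.6093, -0.1195, 0.2258]
tcp_rot: [0.629, 0.778, -0.0, -0.001]
contact_force: [-0.5, 0.2, -0.2]
opening: -0.004
finger_force: 0.0
```

Run:
```python
from h import *
s=ctrl.get_state(); print(s['time'],s['eef_pos'],s['contact_force'])
snap('wrist','w8.png'); print(sil('thermometer','wrist',.028),sil('shutter_top','wrist',.105))
snap('top','t8.png'); print(sil('lighter','top',.016))
```

```text
24.35 [ 0.60929536 -0.11946344  0.22576739] [-0.5178897   0.19820622 -0.16686104]
(0.98, 5626, array([ 0.4158, -0.1471], dtype=float32), array([ 0.4172, -0.1527]), array([0.0458, 0.15  ]), 13.9) (0.69, 815, array([ 0.6098, -0.0702], dtype=float32), array([ 0.6101, -0.0706]), array([0.0227, 0.0239]), 12.1)
(0.93, 621, array([0.4349, 0.4063], dtype=float32), array([0.4393, 0.3853]), array([0.0304, 0.1977]), 1.2)
```

View pics/w8.png

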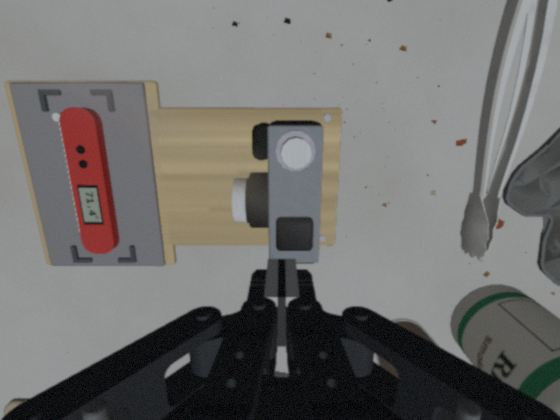

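The button at (297,151) is back up, the lens has gone in, and the thermometer lies between the brackets at (90,180). I'm handing the job in.

```bash
python3 -c "
from plant import ctrl
print(ctrl.sign_off())"
```

```text
the job is handed in; nothing more can be done
None
```

The lighter is in the tray, the thermometer is flat between the brackets, the picture was taken with the lens run out, the button is back up, and the job is handed in; no verdict was returned.

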